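Close up the light box's accessory bay

ROBOT

A 6-joint arm with a two-finger parallel gripper is mounted at the origin on the work surface. World frame = base frame: x ahead of the robot, y to its left, z up, the work surface at z = 0. Lengths are in m, angles in rad, forces in N, time in s.
With the tool pointing down it reaches from about 0.275 to 0.825 m from the base axis. Payload 5.2 kg.
Tool frame: the origin (TCP) lies midway between the tips of the shut fingers; the grasp point (between the pads) lies 19 mm behind it (arm.tcp_to_grasp is the distance from the TCP to the grasp point, in m); z points along the fingers, y is the direction in which the jaws open and shut (so a half turn about z gives the same grasp; the last joint's range is limited). The gripper opens to 93 mm and grips with 3 to 60 N. Pads are 15 mm wide; open, the fingers measure 128 mm over their backs; the gripper's body (75 mm by 188 mm) begins 65 mm behind the grasp point.
Start: joints at [-1.525, 0.259, 1.535, -0, 1.348, -0.203], TCP at [0.135, -0.533, 0.219] pointing down, gripper open.
Joint ranges: [-3.14, 3.14], [-0.91, 2.08], [0.19, 2.58], [-1.22, 4.36], [0.22, 2.71], [-3.12, 3.12]. Speed limits (rad/s): [2.57, 2.57, 3.14, 3.14, 3.14, 3.14].

INTERFACE

Orientations are given as a unit quaternion [w, x, y, z].
In Python, from rig import arm gives the robot as it stands. The module is installed in compiled form; this text tells all that it offers.
- The arm moves only by the tool jog_arm, never from a script. Its argument "increments" is a list of rows, each an object with "translation": the shift along the tool's x, y, z in mm, a list of three; "turn": the turn about the tool's z in degrees; "fingers": the opening, from -1 (shut) to 1 (fully open). A call has 1 to 20 rows; each row is the pose to reach, as a shift and turn from the pose measured when the call began, along the tool's axes at that moment; what a row does not reach only later rows make up. A row lasts 1/12 s, in which the tool goes at most 41.7 mm and 7.16 degrees, less where a joint would pass 70% of its speed; a pose out of reach is approached as far as the arm can. A call with a gripper value outside its range is refused whole. The fingers move at their own pace and stop on an object; the grip force is fixed at half the most. Time passes only in rows, so rows that repeat a pose let the fingers close. It gives the time, the measured TCP pose, the force and the opening at its end, in the units of the state.
- arm.observe(): the state, without advancing time (a new reading comes with each control period).
- arm.read_camera(name): name is "side" or "top" or "wrist"; returns (picture, depth): 480x640x3 uint8, red, green, blue; 480x640 float32, m along the optical axis (not along the pixel's ray), 0 where there is no reading.
- arm.camera_params(name): a dict with "camera_matrix" (3x3 intrinsics, pixels), "k1" (the pictures are not rectified: a ray, as slopes to the right and down, at radius r is drawn at 1 + k1 r^2 times it, then the intrinsics apply), "extrinsics" (4x4, takes a point from world to camera coordinates). Camera axes: x right, y down, z forward; pixel columns grow to the right and rows downward; lengths in m; the calibration is good to about 2 mm. A picture is of the moment at which its call begins: read the wrist's pose just before it. camera_params takes no time and is no camera call; for the wrist camera it gives the pose at the moment of the call.
- arm.sign_off(): hands the job in, once; it reports no verdict.
The state is a dict: "clock": time; "joint_pos": joint angles; "joint_velocities": joint speeds; "tau": joint torques, N m; "ee_pos": TCP position; "tcp_rot": TCP orientation; "force": force on the tool from outside, world axes, zero at the start; "moment": the same for the moment, N m; "opening": opening from 0.0 (shut) to 1.0 (fully open).
Only numpy, scipy, OpenCV 4.12 (cv2) and the standard library are available. Lean on these libraries where they do the work, as an engineer would, in place of code of your own. Each camera call takes 0.05 s, during which the arm holds its last target.

TASK

Put the light box's accessory bay away with the fingertips: first push the pulled-out tray fully home, flush with the box's front, with the loupe still standing in it, and then push the hinged door fully shut over it. Do not touch or lift the loupe, and leave the other things on the bench and on the light box where they are.

Things in the scene. Friction and masses are not known exactly. Their poses are not given: they have to be found in the camera images.
- light_box: Document light box fixed to the bench, 240 (its x) x 300 (its y) x 85 mm high, aluminium frame with a white top panel. Origin at the centre of its underside on the bench; x points from its front to its back (away from the robot, turned by its yaw), y to its left seen from the robot, z up. Its front face is the plane x = -120 mm; in it is a bay, 154 mm wide and 59 mm high (z 10 to 69 mm), centred at y = 0.
- tray (a joint): How far the tray is pulled out of the bay, m: 0 = fully home against its stop (front panel flush with the box's front face), at most 0.15. It slides out along the box's -x; it stays where it is left and needs about 2 N to move, plus 6 N per m/s.
- tray_front (a point): Centre of the outer face of the tray's white upright front panel, 37 mm above the bench; the panel is 144 mm wide, 50 mm high (z 12 to 62 mm) and 8 mm thick. Axes as the light box's: pushing along +x shuts the tray.
- tray_floor (a point): Centre of the tray's inner floor (floor 174 x 128 mm, rim walls 14 mm above the floor), 16 mm above the bench, 99 mm behind tray_front. Axes as the light box's.
- door (a joint): Opening angle of the bay's grey door, rad: 0 = shut flat on the box's front face (against a stop), 1.57 = standing straight out of the front, at most 2.1. The hinge is upright, on the left of the bay; the door opens outwards and to the left and stays where it is left (friction 0.06 N m, damping 0.08 N m s). At angle a the door runs from the hinge along (-sin a, -cos a) in the light box's x, y, and its outer face looks along (-cos a, sin a).
- door_hinge (a point): On the hinge axis, at x = -120, y = +85 mm in the light box's frame, 40 mm above the bench; lies in the plane of the door's inner face. Turns with the door: its z is up, its -y points from the hinge to the free edge, its -x is the outer face's normal.
- door_edge (a point): Middle of the free upright edge on the door's outer face, 40 mm above the bench, 170 mm from the hinge along the door. The door is 166 mm wide, 62 mm high (z 9 to 71 mm) and 10 mm thick, the outer face 10 mm out from the hinge axis. Axes as door_hinge.
- loupe: Stand loupe, black cylinder with a clear foot, 48 mm in diameter, 36 mm high, 100 g, loose, standing upright in the tray. Origin at the centre of its underside.
- stamp: Bystander: wooden hand stamp, foot 32 x 58 mm, 62 mm high, standing loose on the bench either in front of the light box to the right, or beside its left. Origin at the centre of its underside.
- jar: Bystander: small lidded jar, 52 mm in diameter, 55 mm high, standing loose in the other of those two places. Origin at the centre of its underside.
- reader: Bystander: white hand magnifier lying loose on the back half of the light box's top, 14 mm thick, lens ring 72 mm in diameter with a handle 81 mm long. Origin under the centre of the ring.
Not all that is in view belongs to the job. Leave any blue look-alike of the loupe alone.

How it is judged:
On the way, in this order (a step that is already met when the one before it is completed fails the run):
1. the tray is pushed fully home while the door still stands open (value of joint tray below 0.004 m and value of joint door above 0.8 rad), for 0.2 s.
2. the door is pushed shut over the tray (value of joint tray below 0.004 m and value of joint door below 0.05 rad), for 0.2 s.
At the end, for the whole second after the job is handed in: The tray is within 4 mm of fully home and the door within 0.05 rad of shut, at rest; the loupe stands upright (within 0.2 rad) on the tray's floor; stamp, jar and hand magnifier are within 20 mm of where they were (all of step 2 and horizontal distance between loupe and tray_floor below 0.11 m and z of loupe in the frame of tray_floor below 0.006 m and angle between loupe's own z axis and vertical below 0.2 rad and velocity of joint door between -0.02 and 0.02 rad/s and linear speed of loupe below 0.02 m/s and distance of each of stamp, jar, reader from where it was at the start of the episode below 0.02 m); the robot touches nothing.
It fails at once if the loupe is touched by the robot (contact force between any of the fingers, the arm and loupe above 0.3 N).
It fails at once if the loupe is lifted off the tray's floor or tipped over (z of loupe in the frame of tray_floor above 0.012 m or angle between loupe's own z axis and vertical above 0.5 rad).
It fails at once if the stamp, the jar or the hand magnifier is moved more than 20 mm (distance of any of stamp, jar, reader from where it was at the start of the episode above 0.02 m).
It also fails if it takes over 56 s, if anything falls off the work surface, if the arm or the gripper's body presses on something with over 40 N, if the wrist force passes 120 N, or if a joint passes its speed limit or range.

## Working session

There is one attempt and no reset: what is moved stays moved. The work goes in short steps, Python scripts to look and compute and a tool call to move; the robot and the scene stay as the last step left them, time stands still between calls to the robot, and variables do not carry over. Pictures are saved under pics/ and viewed, and the job is handed in when it is done.

Besides the shell and the picture viewer there is one more tool, called after "Request:" as name([rows], argument=value, ...), one row to a line, values as JSON. jog_arm: Moves the arm, as the interface text tells. Its arguments: {"type":"object","properties":{"increments":{"type":"array"}},"required":["increments"]}

```bash
mkdir -p pics; cat > h.py <<'E'
import numpy as np,cv2
from rig import arm
def save(n,tag):
    im,d=arm.read_camera(n); cv2.imwrite(f'pics/{tag}.png',im[:,:,::-1]); np.savez(f'pics/{tag}.npz',im=im,d=d,**{k:np.array(v) for k,v in arm.camera_params(n).items()})
def load(tag): return np.load(f'pics/{tag}.npz')
def ray(f,u,v):
    K=f['camera_matrix'];k1=float(f['k1'])
    p=cv2.undistortPoints(np.array([[[u,v]]],float),K,np.array([k1,0,0,0,0.]))[0,0]
    E=f['extrinsics'];R=E[:3,:3];t=E[:3,3]
    return -R.T@t, R.T@np.array([p[0],p[1],1.])
def onz(f,u,v,z):
    o,d=ray(f,u,v); return o+d*(z-o[2])/d[2]
def ondepth(f,u,v):
    o,d=ray(f,u,v); return o+d*float(f['d'][int(v),int(u)])
E
python3 - <<'E'
from h import *
save('top','top0');save('side','side0')
s=arm.observe();print({k:np.round(v,3) for k,v in s.items()})
for t in('top0','side0'): print(load(t)['extrinsics'].round(3),load(t)['camera_matrix'].round(1))
E
```

```text
{'clock': np.float64(0.1), 'joint_pos': array([-1.525,  0.259,  1.536,  0.   ,  1.348, -0.203]), 'joint_velocities': array([-0.001,  0.   , -0.002,  0.001,  0.   , -0.001]), 'tau': array([ 1.0000e-03, -4.3821e+01, -2.8464e+01,  7.2000e-02,  3.6000e-02,
       -0.0000e+00]), 'ee_pos': array([ 0.135, -0.533,  0.218]), 'tcp_rot': array([-0.001,  0.992,  0.124,  0.   ]), 'force': array([ 0.396, -0.833, -0.351]), 'moment': array([-0.024,  0.039,  0.008]), 'opening': np.float64(0.999)}
[[-0.004 -1.     0.023 -0.017]
 [-0.991  0.001 -0.137  0.632]
 [ 0.137 -0.024 -0.99   0.764]
 [ 0.     0.     0.     1.   ]] [[469.3   0.  322.2]
 [  0.  469.3 233.4]
 [  0.    0.    1. ]]
[[ 0.941 -0.338  0.018 -0.606]
 [-0.234 -0.688 -0.687  0.179]
 [ 0.244  0.642 -0.727  0.653]
 [ 0.     0.     0.     1.   ]] [[446.4   0.  313. ]
 [  0.  446.4 243.4]
 [  0.    0.    1. ]]
```

View pics/top0.png

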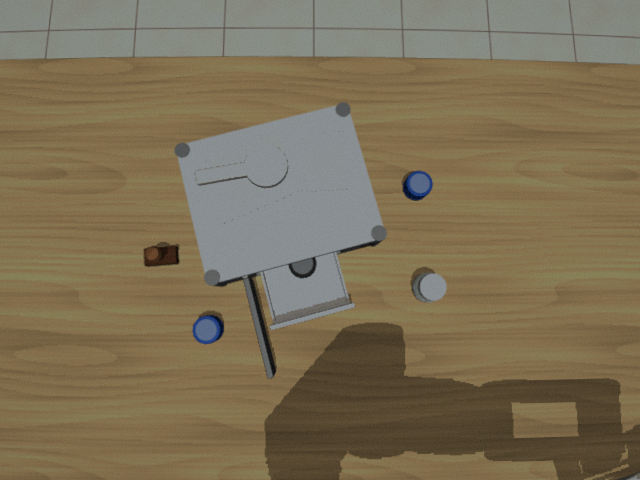

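View pics/side0.png

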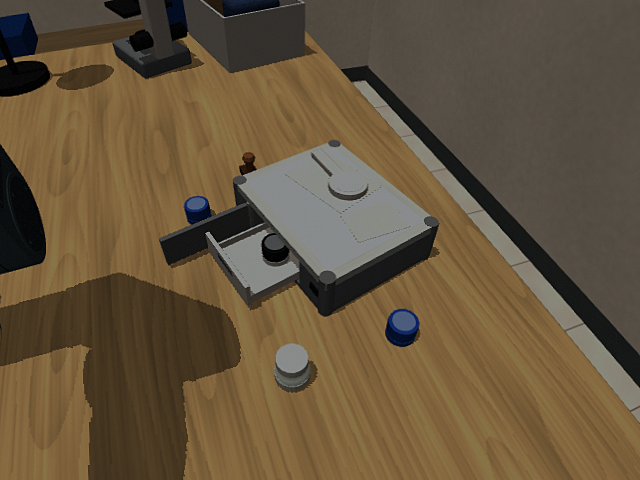

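The top view shows the box (corner pads at (182,150), (343,109), (212,277), (379,233)), the tray front from (270,327) to (354,305) and the loupe at (302,264). The door runs from (247,277) to (270,377). The jar is at (430,287) and the stamp at (160,255).

```bash
python3 - <<'E'
from h import *
f=load('top0')
im=cv2.imread('pics/top0.png')[90:390,130:450]
cv2.imwrite('pics/top0z.png',cv2.resize(im,None,fx=2,fy=2,interpolation=cv2.INTER_CUBIC)[:600])
P={}
for n,(u,v,z) in dict(bl=(182,150,.087),br=(343,109,.087),fl=(212,277,.087),fr=(379,233,.087),trl=(270,328,.062),trr=(354,306,.062),dE=(270,377,.071),dH=(247,277,.071),loupe=(302,262,.052),jar=(433,287,.055),stamp=(160,255,.06)).items():
    P[n]=onz(f,u,v,z);print(n,P[n].round(3),ondepth(f,u,v).round(3))
for a,b in(('fl','fr'),('bl','br'),('bl','fl'),('br','fr'),('trl','trr'),('dH','dE')):
    d=P[b]-P[a];print(a,b,np.linalg.norm(d).round(4),np.degrees(np.arctan2(d[1],d[0])).round(1))
E
```

```text
bl [0.766 0.216 0.087] [0.768 0.217 0.083]
br [ 0.839 -0.053  0.087] [ 0.841 -0.054  0.082]
fl [0.555 0.16  0.087] [0.555 0.16  0.084]
fr [ 0.626 -0.11   0.087] [ 0.626 -0.11   0.086]
trl [0.473 0.068 0.062] [0.473 0.068 0.061]
trr [ 0.508 -0.07   0.062] [ 0.508 -0.07   0.062]
dE [0.396 0.067 0.071] [0.396 0.067 0.071]
dH [0.556 0.106 0.071] [0.556 0.106 0.068]
loupe [0.582 0.016 0.052] [0.582 0.016 0.052]
jar [ 0.539 -0.204  0.055] [ 0.539 -0.205  0.053]
stamp [0.593 0.254 0.06 ] [0.594 0.256 0.054]
fl fr 0.279 -75.3
bl br 0.2792 -74.9
bl fl 0.2185 -165.1
br fr 0.22 -165.1
trl trr 0.1425 -75.7
dH dE 0.1646 -166.3
```

View pics/top0z.png

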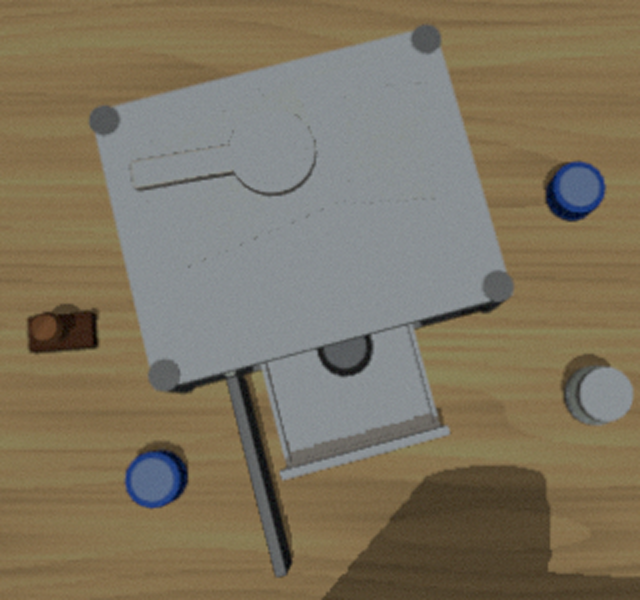

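```bash
cat >> h.py <<'E'
YAW=np.radians(14.9);C=np.array([.6965,.053])
def b2w(x,y): c,s=np.cos(YAW),np.sin(YAW); return C+[c*x-s*y,s*x+c*y]
def w2b(p): c,s=np.cos(YAW),np.sin(YAW); d=np.array(p[:2])-C; return np.array([c*d[0]+s*d[1],-s*d[0]+c*d[1]])
from scipy.spatial.transform import Rotation as Ro
def Rt(s): q=s['tcp_rot'];return Ro.from_quat([q[1],q[2],q[3],q[0]])
def plan(p,yaw=None):
    s=arm.observe();R=Rt(s).as_matrix();print('t',s['clock'],'shift mm',(R.T@(np.array(p)-s['ee_pos'])*1e3).round(1),'yaw',np.degrees(np.arctan2(R[1,0],R[0,0])).round(2),'box xy',w2b(s['ee_pos']).round(4),'z',s['ee_pos'][2].round(4),'F',s['force'].round(2),'j',s['joint_pos'].round(2))
E
python3 - <<'E'
from h import *
f=load('top0')
for u,v,z in((270,328,.062),(354,306,.062),(302,262,.052),(270,377,.071),(433,287,.055)): print(w2b(onz(f,u,v,z)).round(4))
plan([*b2w(-.255,0),.219])
E
```

```text
[-0.212   0.0722]
[-0.2136 -0.0703]
[-0.1202 -0.0061]
[-0.2867  0.0907]
[-0.2186 -0.2082]
t 0.1 shift mm [ 4.330e+02 -4.265e+02 -3.000e-01] yaw 14.26 box xy [-0.6928 -0.4216] z 0.2179 F [ 0.4  -0.83 -0.35] j [-1.52  0.26  1.54  0.    1.35 -0.2 ]
```

Request:
jog_arm([
  {"translation":[15,-15,0],"turn":-0.6,"fingers":-1},
  {"translation":[40,-40,0],"turn":-0.6,"fingers":-1},
  {"translation":[68,-67,0],"turn":-0.6,"fingers":-1},
  {"translation":[96,-95,0],"turn":-0.6,"fingers":-1},
  {"translation":[124,-122,0],"turn":-0.6,"fingers":-1},
  {"translation":[152,-150,0],"turn":-0.6,"fingers":-1},
  {"translation":[180,-177,0],"turn":-0.6,"fingers":-1},
  {"translation":[208,-205,0],"turn":-0.6,"fingers":-1},
  {"translation":[236,-232,0],"turn":-0.6,"fingers":-1},
  {"translation":[264,-260,0],"turn":-0.6,"fingers":-1},
  {"translation":[292,-288,0],"turn":-0.6,"fingers":-1},
  {"translation":[320,-315,0],"turn":-0.6,"fingers":-1},
  {"translation":[348,-343,0],"turn":-0.6,"fingers":-1},
  {"translation":[376,-370,0],"turn":-0.6,"fingers":-1},
  {"translation":[400,-394,0],"turn":-0.6,"fingers":-1},
  {"translation":[420,-413,0],"turn":-0.6,"fingers":-1},
  {"translation":[433,-426,0],"turn":-0.6,"fingers":-1},
  {"translation":[433,-426,0],"turn":-0.6,"fingers":-1},
  {"translation":[433,-426,0],"turn":-0.6,"fingers":-1},
])

```text
clock: 1.68
ee_pos: [0.4499, -0.0124, 0.2183]
tcp_rot: [-0.001, 0.991, 0.131, -0.001]
force: [0.3, -0.0, -0.0]
opening: 0.008
```

```bash
python3 - <<'E'
from h import *
plan([*b2w(-.255,0),.034]);save('wrist','w1')
E
```

```text
t 1.6833 shift mm [  0.3   0.5 184.3] yaw 15.01 box xy [-2.551e-01  2.000e-04] z 0.2183 F [ 0.26 -0.   -0.04] j [-0.28  0.08  1.76  0.    1.31  1.03]
```

View pics/w1.png

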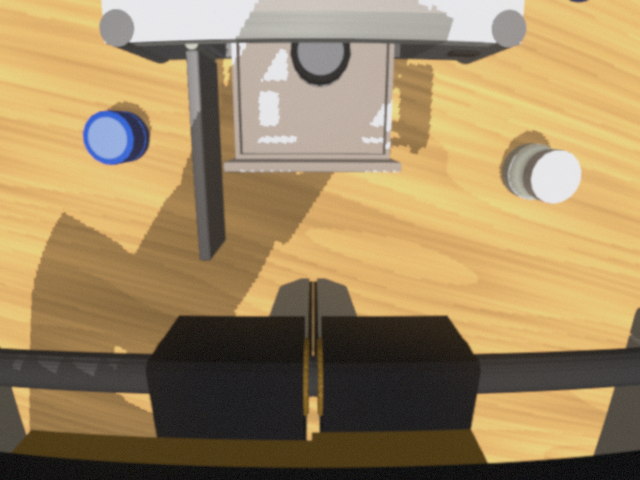

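The wrist view shows the gripper centred on the tray front (row 165, columns 225–400), with the door on the left clear of it. I'll descend next.

Request:
jog_arm([
  {"translation":[0,0,15],"turn":0,"fingers":-1},
  {"translation":[0,0,40],"turn":0,"fingers":-1},
  {"translation":[0,0,70],"turn":0,"fingers":-1},
  {"translation":[0,0,100],"turn":0,"fingers":-1},
  {"translation":[0,0,130],"turn":0,"fingers":-1},
  {"translation":[0,0,155],"turn":0,"fingers":-1},
  {"translation":[0,0,173],"turn":0,"fingers":-1},
  {"translation":[0,0,184],"turn":0,"fingers":-1},
  {"translation":[2,0,184],"turn":0,"fingers":-1},
  {"translation":[5,0,184],"turn":0,"fingers":-1},
  {"translation":[9,0,184],"turn":0,"fingers":-1},
  {"translation":[13,0,184],"turn":0,"fingers":-1},
  {"translation":[17,0,184],"turn":0,"fingers":-1},
  {"translation":[20,0,184],"turn":0,"fingers":-1},
])

```text
clock: 2.9
ee_pos: [0.47, -0.0079, 0.0352]
tcp_rot: [-0.0, 0.992, 0.13, 0.0]
force: [-0.7, -1.1, -0.1]
opening: 0.007
```

Request:
jog_arm([
  {"translation":[3,0,0],"turn":0,"fingers":-1},
  {"translation":[6,0,0],"turn":0,"fingers":-1},
  {"translation":[9,0,0],"turn":0,"fingers":-1},
  {"translation":[12,0,0],"turn":0,"fingers":-1},
  {"translation":[15,0,0],"turn":0,"fingers":-1},
  {"translation":[18,0,0],"turn":0,"fingers":-1},
  {"translation":[21,0,0],"turn":0,"fingers":-1},
  {"translation":[24,0,0],"turn":0,"fingers":-1},
  {"translation":[27,0,0],"turn":0,"fingers":-1},
  {"translation":[30,0,0],"turn":0,"fingers":-1},
])

```text
clock: 3.73
ee_pos: [0.4991, 0.0, 0.0351]
tcp_rot: [-0.0, 0.992, 0.13, 0.0]
force: [-1.4, 0.4, 0.8]
opening: 0.005
```

```bash
python3 - <<'E'
from h import *
plan([*b2w(-.1275,0),.034]);save('top','t2')
E
```

```text
t 3.7333 shift mm [76.9 -0.4  1.1] yaw 14.93 box xy [-0.2044 -0.0004] z 0.0351 F [-1.39  0.38  0.82] j [-0.22  0.38  1.88  0.    0.88  1.08]
```

View pics/t2.png

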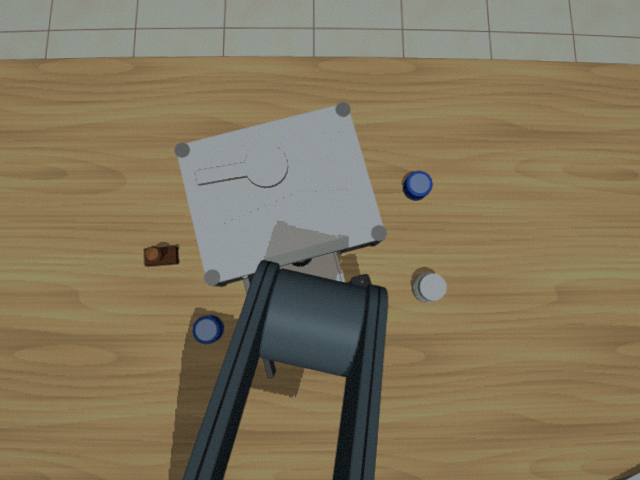

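The arm covers the view from above. The tray is moving with about 1.4 N on the tool. I'll push on at about 40 mm/s.

Request:
jog_arm([
  {"translation":[3,0,0],"turn":0,"fingers":-1},
  {"translation":[6,0,0],"turn":0,"fingers":-1},
  {"translation":[10,0,0],"turn":0,"fingers":-1},
  {"translation":[14,0,0],"turn":0,"fingers":-1},
  {"translation":[18,0,0],"turn":0,"fingers":-1},
  {"translation":[22,0,0],"turn":0,"fingers":-1},
  {"translation":[26,0,0],"turn":0,"fingers":-1},
  {"translation":[30,0,0],"turn":0,"fingers":-1},
  {"translation":[34,0,0],"turn":0,"fingers":-1},
  {"translation":[38,0,0],"turn":0,"fingers":-1},
  {"translation":[42,0,0],"turn":0,"fingers":-1},
  {"translation":[46,0,0],"turn":0,"fingers":-1},
  {"translation":[50,0,0],"turn":0,"fingers":-1},
  {"translation":[54,0,0],"turn":0,"fingers":-1},
  {"translation":[58,0,0],"turn":0,"fingers":-1},
  {"translation":[62,0,0],"turn":0,"fingers":-1},
  {"translation":[65,0,0],"turn":0,"fingers":-1},
  {"translation":[68,0,0],"turn":0,"fingers":-1},
  {"translation":[70,0,0],"turn":0,"fingers":-1},
  {"translation":[71,0,0],"turn":0,"fingers":-1},
])

```text
clock: 5.45
ee_pos: [0.5688, 0.0184, 0.0353]
tcp_rot: [-0.0, 0.992, 0.13, 0.001]
force: [-2.5, -0.1, -1.1]
opening: 0.011
```

Request:
jog_arm([
  {"translation":[1,0,0],"turn":0,"fingers":-1},
  {"translation":[2,0,0],"turn":0,"fingers":-1},
  {"translation":[3,0,0],"turn":0,"fingers":-1},
])

```text
clock: 5.7
ee_pos: [0.5717, 0.0192, 0.0353]
tcp_rot: [-0.0, 0.992, 0.13, 0.001]
force: [-1.8, -0.7, -1.5]
opening: 0.005
```

```bash
python3 - <<'E'
from h import *
plan([*b2w(-.1275,0),.034]);save('side','s3')
E
```

```text
t 5.7 shift mm [ 1.8 -0.6  1.3] yaw 14.93 box xy [-0.1293 -0.0006] z 0.0353 F [-1.8  -0.66 -1.48] j [-0.16  0.48  1.7   0.    0.96  1.15]
```

View pics/s3.png

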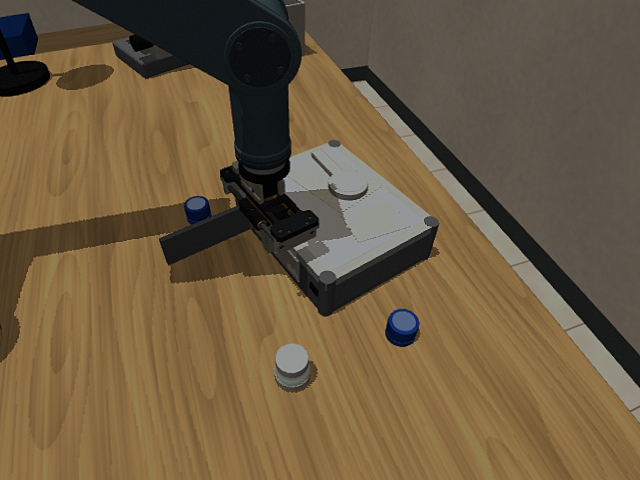

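The tray is nearly home, and the reader and door haven't moved. There is still no force rise at the stop, so I'll keep going in small steps.

Request:
jog_arm([
  {"translation":[1,0,0],"turn":0,"fingers":-1},
  {"translation":[2,0,0],"turn":0,"fingers":-1},
  {"translation":[3,0,0],"turn":0,"fingers":-1},
  {"translation":[3,0,0],"turn":0,"fingers":-1},
])

```text
clock: 6.08
ee_pos: [0.5723, 0.0194, 0.0353]
tcp_rot: [-0.0, 0.992, 0.13, -0.002]
force: [-10.1, -3.5, 5.3]
opening: 0.007
```

The force rose to 10 N and the motion stopped, so the tray is at its stop. I'll hold briefly, then back off.

Request:
jog_arm([
  {"translation":[3,0,0],"turn":0,"fingers":-1},
  {"translation":[3,0,0],"turn":0,"fingers":-1},
  {"translation":[3,0,0],"turn":0,"fingers":-1},
  {"translation":[3,0,0],"turn":0,"fingers":-1},
])

```text
clock: 6.42
ee_pos: [0.5721, 0.0194, 0.0354]
tcp_rot: [-0.0, 0.991, 0.13, -0.005]
force: [-12.9, -4.5, 6.4]
opening: 0.007
```

Request:
jog_arm([
  {"translation":[-4,0,0],"turn":0,"fingers":-1},
  {"translation":[-15,0,0],"turn":0,"fingers":-1},
  {"translation":[-35,0,0],"turn":0,"fingers":-1},
  {"translation":[-50,0,-10],"turn":0,"fingers":-1},
  {"translation":[-55,0,-35],"turn":0,"fingers":-1},
  {"translation":[-60,0,-70],"turn":0,"fingers":-1},
  {"translation":[-70,0,-105],"turn":0,"fingers":-1},
  {"translation":[-85,0,-140],"turn":0,"fingers":-1},
  {"translation":[-105,0,-165],"turn":0,"fingers":-1},
  {"translation":[-120,0,-180],"turn":0,"fingers":-1},
  {"translation":[-128,0,-185],"turn":0,"fingers":-1},
  {"translation":[-128,0,-185],"turn":0,"fingers":-1},
])

```text
clock: 7.42
ee_pos: [0.4505, -0.014, 0.2234]
tcp_rot: [0.001, 0.992, 0.13, -0.002]
force: [0.8, 0.0, -0.1]
opening: 0.007
```

```bash
python3 - <<'E'
from h import *
plan([*b2w(-.255,0),.034]);save('wrist','w4');save('side','s4')
E
```

```text
t 7.4167 shift mm [  0.9  -1.7 189.4] yaw 14.93 box xy [-0.255  -0.0015] z 0.2234 F [ 0.78  0.03 -0.06] j [-0.28  0.08  1.75 -0.    1.32  1.03]
```

View pics/w4.png

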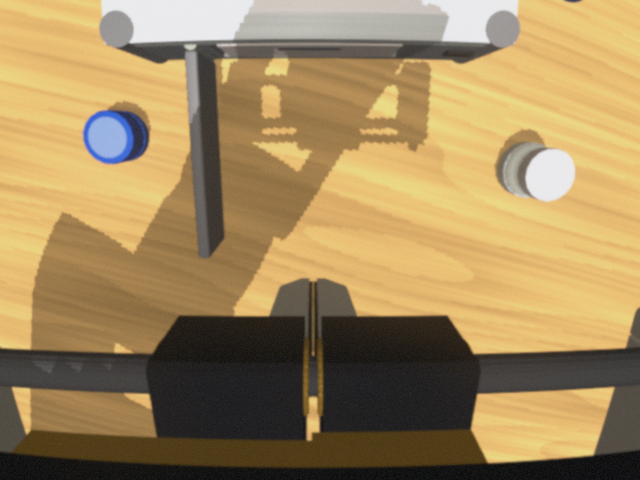

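View pics/s4.png

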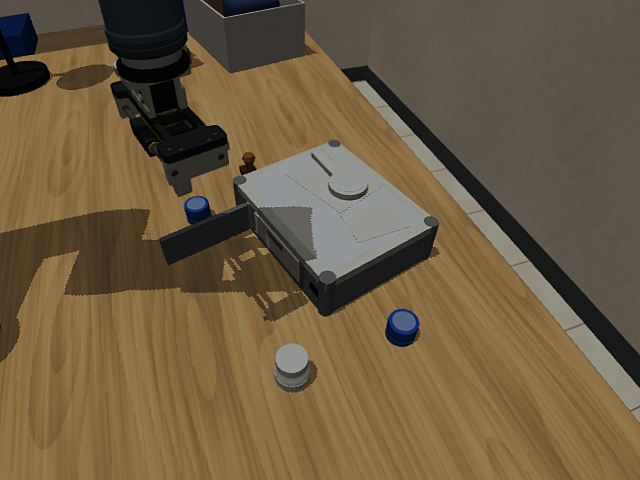

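The tray front is now flush (row 50 in the wrist view) and the door hasn't moved. Next I'll work out the door arc, checking clearance to the blue look-alike.

```bash
python3 - <<'E'
from h import *
f=load('top0'); print('blue',w2b(onz(f,208,330,.036)).round(3),'stamp',w2b(onz(f,160,255,.03)).round(3))
f=load('w4')
for u,v in((205,252),(200,55)): print('door',w2b(onz(f,u,v,.071)).round(4))
plan([*b2w(-.264,.14),.035])
r=.135
for a in np.radians([90,85,80,75,70,65,60,55,50,45,40,35,30,25,20,15,10,5,2,0,-2]):
    h=.01+.0075*abs(np.cos(a))+.0175*abs(np.sin(a))
    p=np.array([-.12,.085])+r*np.array([-np.sin(a),-np.cos(a)])+h*np.array([-np.cos(a),np.sin(a)])
    d=(p-[-.264,.14])*1e3
    print(round(np.degrees(a)),d.round(0)*[1,-1])
E
```

```text
blue [-0.189  0.177] stamp [-0.043  0.229]
door [-0.2829  0.0907]
door [-0.1273  0.0844]
t 7.5167 shift mm [  -7.5 -140.8  186.4] yaw 14.94 box xy [-0.2548 -0.001 ] z 0.2211 F [-0.36  0.15 -0.03] j [-0.28  0.08  1.75 -0.    1.32  1.04]
90 [ 9. 28.]
85 [ 7. 39.]
80 [ 6. 50.]
75 [ 6. 62.]
70 [ 7. 74.]
65 [ 9. 86.]
60 [13. 97.]
55 [ 17. 109.]
50 [ 22. 120.]
45 [ 29. 131.]
40 [ 37. 141.]
35 [ 45. 151.]
30 [ 55. 159.]
25 [ 65. 167.]
20 [ 76. 174.]
15 [ 88. 180.]
10 [100. 184.]
5 [113. 188.]
2 [121. 189.]
0 [126. 190.]
-2 [131. 191.]
```

Request:
jog_arm([
  {"translation":[-2,-15,0],"turn":0,"fingers":-1},
  {"translation":[-4,-45,0],"turn":0,"fingers":-1},
  {"translation":[-6,-80,0],"turn":0,"fingers":-1},
  {"translation":[-7,-110,0],"turn":0,"fingers":-1},
  {"translation":[-8,-132,0],"turn":0,"fingers":-1},
  {"translation":[-8,-141,0],"turn":0,"fingers":-1},
  {"translation":[-8,-141,15],"turn":0,"fingers":-1},
  {"translation":[-8,-141,40],"turn":0,"fingers":-1},
  {"translation":[-8,-141,70],"turn":0,"fingers":-1},
  {"translation":[-8,-141,100],"turn":0,"fingers":-1},
  {"translation":[-8,-141,130],"turn":0,"fingers":-1},
  {"translation":[-8,-141,158],"turn":0,"fingers":-1},
  {"translation":[-8,-141,178],"turn":0,"fingers":-1},
  {"translation":[-8,-141,186],"turn":0,"fingers":-1},
  {"translation":[-8,-141,186],"turn":0,"fingers":-1},
])

```text
clock: 8.77
ee_pos: [0.4033, 0.1202, 0.0329]
tcp_rot: [-0.0, 0.992, 0.13, -0.007]
force: [0.1, -1.1, -0.1]
opening: 0.004
```

```bash
python3 - <<'E'
from h import *
plan([*b2w(-.264,.14),.035]);save('side','s5')
E
```

```text
t 8.7667 shift mm [ 2.   0.3 -2.1] yaw 14.93 box xy [-0.266   0.1403] z 0.0329 F [ 0.08 -1.1  -0.12] j [ 0.02  0.27  2.06 -0.    0.83  1.33]
```

View pics/s5.png

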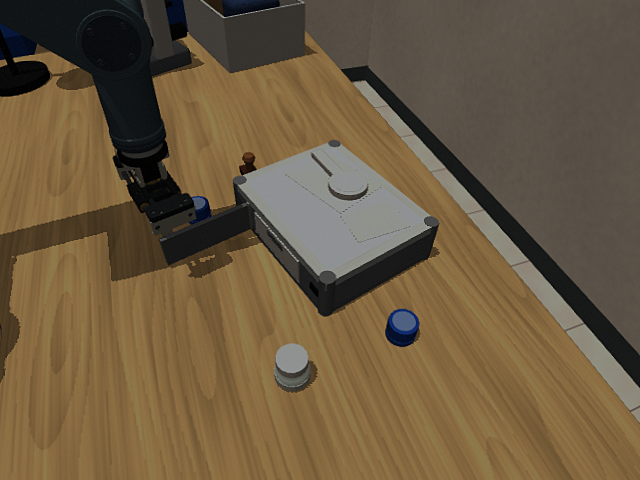

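The fingers are on the outer side of the door, with the blue jar behind them not touched. I'll start the arc.

Request:
jog_arm([
  {"translation":[5,8,-2],"turn":0,"fingers":-1},
  {"translation":[9,18,-2],"turn":0,"fingers":-1},
  {"translation":[11,25,-2],"turn":0,"fingers":-1},
  {"translation":[10,32,-2],"turn":0,"fingers":-1},
  {"translation":[9,39,-2],"turn":0,"fingers":-1},
  {"translation":[8,45,-2],"turn":0,"fingers":-1},
  {"translation":[8,50,-2],"turn":0,"fingers":-1},
  {"translation":[8,56,-2],"turn":0,"fingers":-1},
  {"translation":[8,62,-2],"turn":0,"fingers":-1},
  {"translation":[8,68,-2],"turn":0,"fingers":-1},
  {"translation":[9,74,-2],"turn":0,"fingers":-1},
  {"translation":[10,80,-2],"turn":0,"fingers":-1},
  {"translation":[11,86,-2],"turn":0,"fingers":-1},
  {"translation":[13,92,-2],"turn":0,"fingers":-1},
  {"translation":[15,97,-2],"turn":0,"fingers":-1},
  {"translation":[17,103,-2],"turn":0,"fingers":-1},
  {"translation":[19,109,-2],"turn":0,"fingers":-1},
  {"translation":[22,115,-2],"turn":0,"fingers":-1},
  {"translation":[24,120,-2],"turn":0,"fingers":-1},
])

```text
clock: 10.4
ee_pos: [0.4592, 0.0099, 0.0359]
tcp_rot: [-0.0, 0.992, 0.13, -0.006]
force: [-0.9, 0.4, 0.5]
opening: 0.005
```

```bash
python3 - <<'E'
from h import *
plan([*b2w(-.264+.126,.14-.19),.035]);save('side','s6')
E
```

```text
t 10.4 shift mm [102.4  69.4  -0.4] yaw 14.93 box xy [-0.2404  0.0194] z 0.0359 F [-0.88  0.36  0.51] j [-0.22  0.32  1.97 -0.    0.86  1.09]
```

View pics/s6.png

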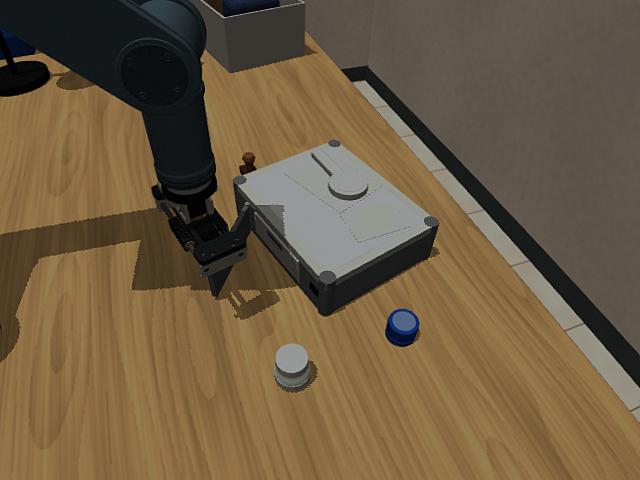

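The door is following, at about 50°. I'll continue the arc.

Request:
jog_arm([
  {"translation":[2,5,0],"turn":0,"fingers":-1},
  {"translation":[6,10,0],"turn":0,"fingers":-1},
  {"translation":[10,15,0],"turn":0,"fingers":-1},
  {"translation":[14,20,0],"turn":0,"fingers":-1},
  {"translation":[18,25,0],"turn":0,"fingers":-1},
  {"translation":[22,30,0],"turn":0,"fingers":-1},
  {"translation":[27,35,0],"turn":0,"fingers":-1},
  {"translation":[32,39,0],"turn":0,"fingers":-1},
  {"translation":[37,43,0],"turn":0,"fingers":-1},
  {"translation":[42,47,0],"turn":0,"fingers":-1},
  {"translation":[47,50,0],"turn":0,"fingers":-1},
  {"translation":[52,53,0],"turn":0,"fingers":-1},
  {"translation":[58,57,0],"turn":0,"fingers":-1},
  {"translation":[64,60,0],"turn":0,"fingers":-1},
  {"translation":[70,62,0],"turn":0,"fingers":-1},
  {"translation":[76,64,0],"turn":0,"fingers":-1},
  {"translation":[82,66,0],"turn":0,"fingers":-1},
  {"translation":[87,68,0],"turn":0,"fingers":-1},
  {"translation":[91,69,0],"turn":0,"fingers":-1},
  {"translation":[94,69,0],"turn":0,"fingers":-1},
])

```text
clock: 12.12
ee_pos: [0.5693, -0.0334, 0.0349]
tcp_rot: [0.0, 0.992, 0.13, -0.005]
force: [-0.1, 0.4, -0.1]
opening: 0.004
```

Request:
jog_arm([
  {"translation":[2,0,0],"turn":0,"fingers":-1},
  {"translation":[4,0,0],"turn":0,"fingers":-1},
  {"translation":[6,0,0],"turn":0,"fingers":-1},
  {"translation":[7,0,0],"turn":0,"fingers":-1},
])

```text
clock: 12.45
ee_pos: [0.5754, -0.0318, 0.0348]
tcp_rot: [0.0, 0.992, 0.13, -0.006]
force: [-5.1, -3.2, 3.7]
opening: 0.009
```

```bash
python3 - <<'E'
from h import *
plan([*b2w(-.264+.126,.14-.19),.035])
E
```

```text
t 12.45 shift mm [ 0.8 -0.8 -0.2] yaw 14.93 box xy [-0.1388 -0.0508] z 0.0348 F [-5.07 -3.17  3.72] j [-0.25  0.49  1.68 -0.01  0.98  1.07]
```

The stop is felt at box x −0.139, as expected. I'll press on and hold, then retreat.

Request:
jog_arm([
  {"translation":[2,0,0],"turn":0,"fingers":-1},
  {"translation":[3,0,0],"turn":0,"fingers":-1},
  {"translation":[3,0,0],"turn":0,"fingers":-1},
  {"translation":[3,0,0],"turn":0,"fingers":-1},
  {"translation":[3,0,0],"turn":0,"fingers":-1},
])

```text
clock: 12.87
ee_pos: [0.5753, -0.0318, 0.0348]
tcp_rot: [0.001, 0.991, 0.13, -0.009]
force: [-10.0, -5.7, 8.0]
opening: 0.005
```

Request:
jog_arm([
  {"translation":[-3,0,0],"turn":0,"fingers":-1},
  {"translation":[-12,0,0],"turn":0,"fingers":-1},
  {"translation":[-30,0,0],"turn":0,"fingers":-1},
  {"translation":[-45,0,-10],"turn":0,"fingers":-1},
  {"translation":[-55,0,-35],"turn":0,"fingers":-1},
  {"translation":[-65,0,-70],"turn":0,"fingers":-1},
  {"translation":[-80,10,-105],"turn":0,"fingers":-1},
  {"translation":[-100,35,-140],"turn":0,"fingers":-1},
  {"translation":[-120,65,-165],"turn":0,"fingers":-1},
  {"translation":[-140,95,-180],"turn":0,"fingers":-1},
  {"translation":[-155,125,-185],"turn":0,"fingers":-1},
  {"translation":[-165,150,-185],"turn":0,"fingers":-1},
  {"translation":[-170,165,-185],"turn":0,"fingers":-1},
  {"translation":[-170,170,-185],"turn":0,"fingers":-1},
  {"translation":[-170,170,-185],"turn":0,"fingers":-1},
])

```text
clock: 14.12
ee_pos: [0.458, -0.2402, 0.2223]
tcp_rot: [0.0, 0.992, 0.129, -0.009]
force: [0.3, -0.6, 0.1]
opening: 0.007
```

```bash
python3 - <<'E'
from h import *
plan([*b2w(-.264+.126,.14-.19),.035]);save('side','s7');save('top','t7')
im=cv2.imread('pics/t7.png');
cv2.imwrite('pics/t7z.png',cv2.resize(im[90:390,130:450],None,fx=2,fy=2))
f=load('t7');f0=load('top0')
D=np.abs(f['im'].astype(int)-f0['im']).max(2)
for n,(u,v) in dict(stamp=(160,255),jar=(430,287),reader=(240,168)).items():
    print(n,D[v-25:v+25,u-30:u+30].max(), (D[v-25:v+25,u-30:u+30]>40).sum())
E
```

```text
t 14.1167 shift mm [ 170.8 -171.9  184.6] yaw 14.84 box xy [-0.3059 -0.222 ] z 0.2223 F [ 0.3  -0.65  0.11] j [-0.69  0.21  1.59 -0.01  1.35  0.63]
stamp 28 0
jar 51 972
reader 22 0
```

View pics/t7z.png

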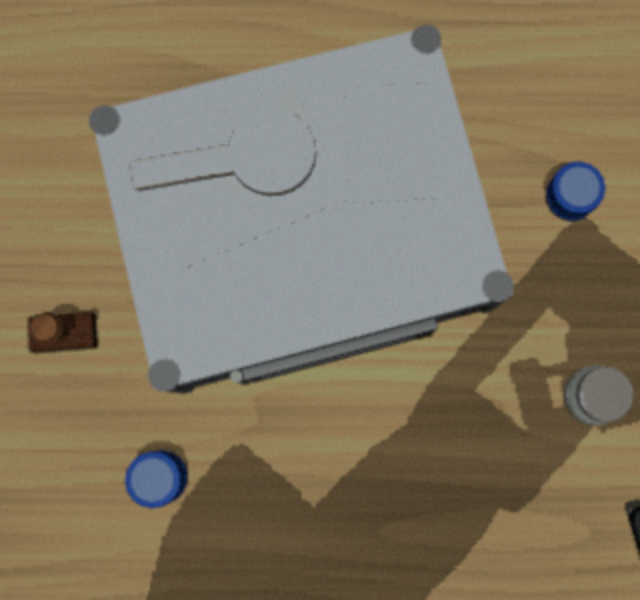

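View pics/s7.png

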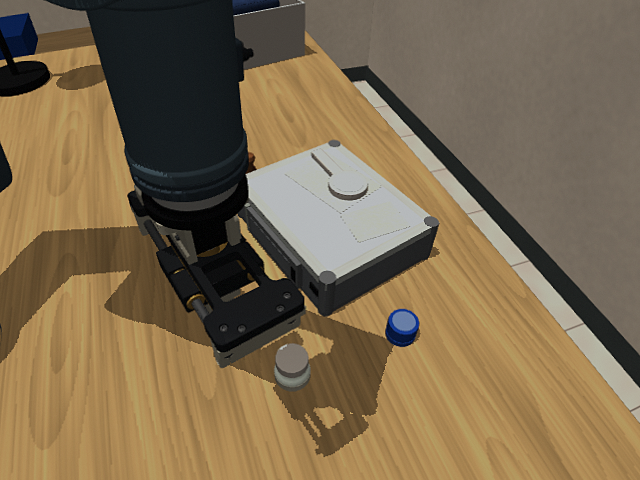

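The door lies shut along the front, from (240,378) to (435,325) in the zoomed view. The jar's pixel change is only shadow. I'll do one check of the door angle, then hand in.

```bash
python3 - <<'E'
from h import *
f=load('t7')
a=w2b(onz(f,251,280,.071));b=w2b(onz(f,347,254.5,.071));print(a.round(4),b.round(4),'angle',np.arctan2(-(b-a)[0],-(b-a)[1]).round(3))
print(arm.sign_off())
E
```

```text
[-0.1286  0.0821] [-0.129 -0.081] angle 0.002
the job is handed in; nothing more can be done
None
```

I pushed the tray home with the closed fingertips, then swung the door shut along an arc about its hinge, and handed the job in at about 14 s of the 56 s.

- **Tray:** it met its stop at about 13 N. The side and wrist pictures taken before the door was closed showed its front flush with the box.
- **Door:** it met its stop at about 10 N. In the last top view it measured about 0.002 rad from shut.
- **Bystanders:** a before/after comparison of the top view showed no change at the stamp or the hand magnifier. The comparison did flag the jar, but in the pictures that is the arm's shadow and the jar sits in the same place.
- **Blue look-alikes:** both are still where they were.
- **Robot:** clear of everything at hand-in, with the tool about 0.22 m above the bench.
- **Loupe:** I could not see it once the tray was in. That it still stands upright is inferred from the slow push (about 40–50 mm/s) and the absence of unexpected forces.

No check failed.

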